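Lay a straightedge flush along a faceplate's edge

ROBOT

A 7-joint arm with a two-finger parallel gripper is mounted at the origin on the work surface. World frame = base frame: x ahead of the robot, y to its left, z up, the work surface at z = 0. Lengths are in m, angles in rad, forces in N, time in s.
With the tool pointing down it reaches from about 0.4 to 0.85 m from the base axis. Payload 10.4 kg.
Tool frame: the origin (TCP) lies midway between the tips of the shut fingers; the grasp point (between the pads) lies 19 mm behind it; z points along the fingers, y is the direction in which the jaws open and shut (so a half turn about z gives the same grasp; the last joint's range is limited). The gripper opens to 85 mm and grips with 20 to 120 N. Pads are 22 mm wide; open, the fingers measure 114 mm over their backs; the gripper's body (76 mm by 85 mm) begins 54 mm behind the grasp point. The pads swing forward as they close: fully open they stand 13 mm farther back than shut.
Start: joints at [-1.272, 0.332, -0.065, 1.46, 0.022, 1.35, -0.088], TCP at [0.198, 0.593, 0.231] pointing down, gripper open.
Joint ranges: [-2.6, 2.6], [-0.5, 2.12], [-1.47, 1.34], [0.16, 2.42], [-1.27, 4.41], [0.06, 2.06], [-2.6, 2.6]. Speed limits (rad/s): [2.22, 2.22, 2.79, 2.79, 3.14, 3.14, 3.14].

INTERFACE

Orientations are given as a unit quaternion [x, y, z, w].
In Python, from workcell import manip, viewer gives the robot as it stands.
- The arm moves only by the tool move_arm, never from a script. Its argument "deltas" is a list of rows, each a list of 7 numbers: the shift along the tool's x, y, z in m, then the turn, a rotation vector about the tool's x, y, z in degrees, then the opening, from -1 (shut) to 1 (fully open). In form: [[dx, dy, dz, wx, wy, wz, gripper], ...]. A call has 1 to 10 rows; each row shifts and turns the commanded pose from where the row before left it, along the tool's axes as they then stand; what a row does not reach is not made up. A row lasts 1/8 s, in which the tool goes at most 62.5 mm and 10.7 degrees, less where a joint would pass 70% of its speed; a pose out of reach is approached as far as the arm can. A call with a gripper value outside its range is refused whole. The fingers move at their own pace and stop on an object; "force" is the grip in N (left out, the last holds). Time passes only in rows, so rows that do not move let the fingers close. It gives the time, the measured TCP pose, the force and the opening at its end, in the units of the state.
- manip.get_obs(): the state, without advancing time (a new reading comes with each control period).
- viewer.camera(name): name is "scene" or "top" or "wrist"; returns (picture, depth): 400x640x3 uint8, red, green, blue; 400x640 float32, m along the optical axis (not along the pixel's ray), 0 where there is no reading.
- viewer.calibration(name): a dict with "fx", "fy", "cx", "cy" (pixels), "dist" ([k1, k2, p1, p2, k3] as OpenCV has them; the pictures are not rectified), "R" (3x3) and "t" (3): a world point X has camera coordinates R X + t; the wrist camera has in their place "T_tool_cam" (4x4, takes a point from camera to tool coordinates, whose origin is the TCP and whose axes are the flange's). Camera axes: x right, y down, z forward; pixel columns grow to the right and rows downward; lengths in m; the calibration is good to about 2 mm. A picture is of the moment at which its call begins: read the wrist's pose just before it. calibration takes no time and is no camera call.
- manip.hand_in(): hands the job in, once; it reports no verdict.
The state is a dict: "clock": time; "joint_pos": joint angles; "joint_velocities": joint speeds; "tau": joint torques, N m; "position": TCP position; "ee_rot": TCP orientation; "ft_force": force on the tool from outside, world axes, zero at the start; "torque": the same for the moment, N m; "grip_width": opening from 0.0 (shut) to 1.0 (fully open).
Only numpy, scipy, OpenCV 4.12 (cv2) and the standard library are available. Lean on these libraries where they do the work, as an engineer would, in place of code of your own. Each camera call takes 0.05 s, during which the arm holds its last target.

TASK

Check the screwed-down faceplate for straightness: take the ribbed straightedge out of the desk rack, set it down on the bare table flat with its rib up and let go, then pick it up again by the rib, lift it clear of the table and lay it flat on the plywood board, rib still up. Press it gently against the faceplate's long edge that faces the open half of the board, until it lies flush and spans that whole edge, and leave it lying there. Leave the wooden strip, mug, tape measure and carton where they are.

Things in the scene. Friction and masses are not known exactly. Their poses are not given: they have to be found in the camera images.
- rule_center (a point): Loose aluminium straightedge, 0.2 to 0.4 kg; point: centre of its blade, which is 220 mm long (x), 56 mm wide (y), 8 mm thick (z). On its +z face stands a finger rib (see rib). It starts on a long edge in a rack slot: y up, point 34 mm and upper edge 62 mm above the table, rib level at 29 to 39 mm, so the top 23 mm of blade can be gripped across its 8 mm.
- rib (a point): Centre of the straightedge's black plastic rib, 200 mm long (x), 10 mm wide (y), 18 mm high (z), along the middle of the blade's +z face. Lying rib up, z is up and the rib spans 8 to 26 mm above what the blade lies on. The straightedge stands stably on a long edge on the table; pushed over from its rib side, above the rib, it falls flat with the rib up.
- rule: The straightedge as a whole, blade and rib; origin 4 mm under rule_center, at the middle of the blade's plain face; same axes.
- rack: Fixed low desk rack of grey plastic, 210 (x) by 150 mm (y); origin: centre of its underside on the table, z up. Floor 6 mm thick, with two slots along x, 11 mm wide, at y = +40 and -40 mm, between 4 mm walls whose tops are 22 mm above the table. The straightedge stands in one slot, the wooden strip in the other; which is which varies.
- edge (a point): The faceplate's long edge to be checked; point: middle of that edge, where it meets the top of the plywood board, 18 mm above the table. x along the edge, y level into the faceplate, z up. The bare half of the board lies on the -y side, 105 mm wide and 150 mm either way in x. With the straightedge flush, its centre is 28 mm from the edge on the -y side and 4 mm above the point.
- plate: The faceplate: aluminium slab 170 (x) by 85 (y) by 14 mm thick, screwed down on the board and fixed, four screw heads 3 mm high on top; same point and axes as edge.
- board: Fixed plywood board under the faceplate, 300 (x) by 200 (y) by 18 mm thick; origin: centre of its underside, z up. The faceplate's edge lies 5 mm to the +y side of its centre line. The table between rack and board is bare.
- strip_center (a point): Centre of a plain wooden strip without a rib, 200 x 46 x 8 mm, standing on a long edge in the other rack slot, top 52 mm above the table. A bystander.
- mug: White mug, 90 mm high, 76 mm across; origin under its centre. A bystander.
- tape: Grey tape measure, 62 x 34 x 58 mm high; origin under its centre. A bystander.
- carton: Cardboard carton, 130 x 100 x 70 mm high; origin under its centre. A bystander.

How it is judged:
By the outcome, as a careful person would: the job done as asked, in the order asked, and still so for the second after the job is handed in, with the robot touching nothing.
It also fails if it takes over 61 s, if anything falls off the work surface, if the arm or the gripper's body presses on something with over 40 N, if the wrist force passes 120 N, or if a joint passes its speed limit or range.

## Working session

There is one attempt and no reset: what is moved stays moved. The work goes in short steps, Python scripts to look and compute and a tool call to move; the robot and the scene stay as the last step left them, time stands still between calls to the robot, and variables do not carry over. Pictures are saved under pics/ and viewed, and the job is handed in when it is done.

Besides the shell and the picture viewer there is one more tool, called by a JSON object that holds its "name" and its "arguments", one argument or row to a line. move_arm: Moves the arm, as the interface text tells. Its arguments: {"type":"object","properties":{"deltas":{"type":"array"},"force":{"type":"number"}},"required":["deltas"]}

```bash
mkdir -p pics; ls; cat > h.py <<'E'
import numpy as np, cv2
from workcell import manip, viewer
from scipy.spatial.transform import Rotation as R
def save(name,img): cv2.imwrite('pics/'+name+'.png', img[:,:,::-1])
E
python3 - <<'E'
from h import *
o=manip.get_obs()
print({k:np.round(v,3) for k,v in o.items()})
for n in ['scene','top','wrist']:
    im,d=viewer.camera(n); save(n+'0',im); np.savez(n+'0.npz',im=im,d=d)
    print(n,{k:np.round(v,3).tolist() for k,v in viewer.calibration(n).items()}, (d>0).mean())
E
```

```text
pics
{'clock': np.float64(0.0), 'joint_pos': array([-1.272,  0.333, -0.065,  1.461,  0.022,  1.35 , -0.088]), 'joint_velocities': array([ 0.   , -0.   ,  0.   , -0.001,  0.   ,  0.001, -0.001]), 'tau': array([ 1.0000e-03, -6.2546e+01,  5.0000e-02, -3.9161e+01,  1.6000e-02,
        1.0000e-02, -0.0000e+00]), 'position': array([0.198, 0.593, 0.23 ]), 'ee_rot': array([ 0.16 ,  0.987, -0.001, -0.   ]), 'ft_force': array([-0.479,  0.207, -0.73 ]), 'torque': array([ 0.038,  0.006, -0.006]), 'grip_width': np.float64(1.002)}
scene {'fx': 396.098, 'fy': 396.098, 'cx': 307.818, 'cy': 199.136, 'dist': [0.011, 0.0, 0.0, 0.0, 0.0], 'R': [[0.671, 0.741, 0.011], [0.563, -0.5, -0.658], [-0.482, 0.448, -0.753]], 't': [-0.382, -0.37, 1.411]} 0.99615234375
top {'fx': 385.612, 'fy': 385.612, 'cx': 323.926, 'cy': 194.498, 'dist': [-0.079, 0.0, 0.0, 0.0, 0.0], 'R': [[-0.025, -1.0, 0.002], [-0.992, 0.025, -0.123], [0.123, -0.005, -0.992]], 't': [-0.07, 0.629, 0.77]} 0.99583203125
wrist {'fx': 307.709, 'fy': 307.709, 'cx': 322.606, 'cy': 201.269, 'dist': [-0.031, 0.0, 0.0, 0.0, 0.0], 'T_tool_cam': [[0.0, -0.961, -0.278, 0.071], [1.0, 0.0, 0.0, -0.001], [-0.0, -0.278, 0.961, -0.142], [0.0, 0.0, 0.0, 1.0]]} 0.9960703125
```

View pics/top0.png

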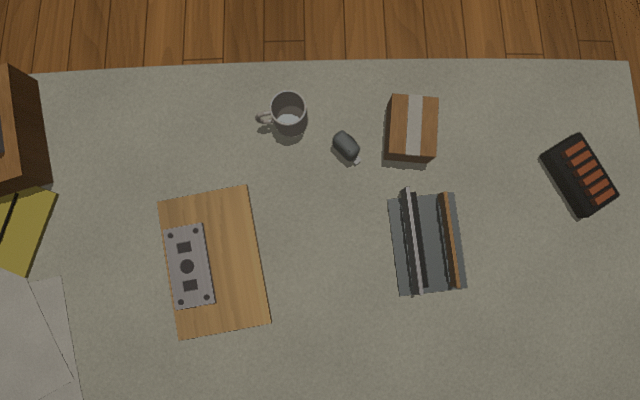

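View pics/scene0.png

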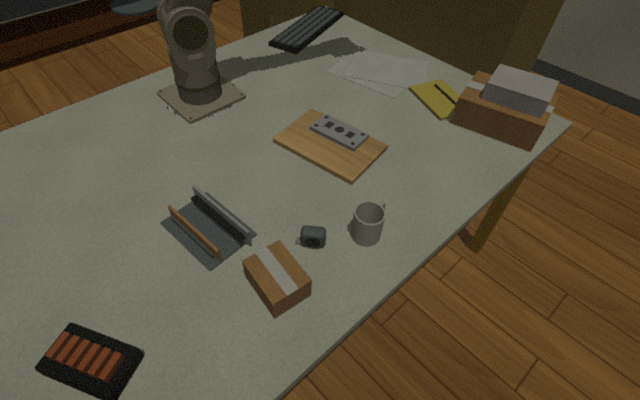

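View pics/wrist0.png

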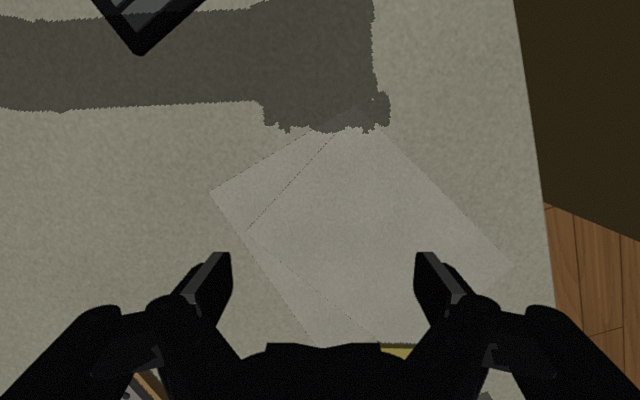

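The top view shows the rack at about (427,243), with the grey straightedge in its left slot near (412,240) and the wooden strip near (453,240). The board is at about (215,262), with the plate on its left side at (188,265). Next I'll measure from both fixed views.

```bash
cat >> h.py <<'E'
def world(cal,d,T=None):
    K=np.array([[cal['fx'],0,cal['cx']],[0,cal['fy'],cal['cy']],[0,0,1]])
    h,w=d.shape
    u,v=np.meshgrid(np.arange(w),np.arange(h))
    p=cv2.undistortPoints(np.stack([u,v],-1).reshape(-1,1,2).astype(np.float64),K,np.array(cal['dist'])).reshape(h,w,2)
    P=np.concatenate([p*d[...,None],d[...,None]],-1)
    if T is None:
        return (P-np.array(cal['t']))@np.array(cal['R'])
    return P@T[:3,:3].T+T[:3,3]
def wristT(o):
    T=np.eye(4);T[:3,:3]=R.from_quat(o['ee_rot']).as_matrix();T[:3,3]=o['position']
    return T@np.array(viewer.calibration('wrist')['T_tool_cam'])
E
python3 - <<'E'
from h import *
big=[]
for n,(a,b,c,e) in {'top':(170,320,370,490),'scene':(170,280,140,270)}.items():
    z=np.load(n+'0.npz');im,d=z['im'],z['d']
    W=world(viewer.calibration(n),d)
    np.save(n+'W.npy',W)
    cr=im[a:b,c:e]; cr=cv2.resize(cr,None,fx=4,fy=4,interpolation=cv2.INTER_CUBIC); save(n+'_crop',cv2.convertScaleAbs(cr,alpha=1.5))
W=np.load('topW.npy')
for r in (215,243,275):
    print('row',r)
    for c in range(380,475,2): print(c,np.round(W[r,c]*1000).astype(int).tolist(),end='; ')
    print()
print('table z',np.median(W[330:390,300:500,2]))
print('board pts',np.round(W[[200,240,300,262],[235,235,240,188]],3))
E
```

```text
row 215
380 [583, -207, 2]; 382 [583, -212, -1]; 384 [583, -216, 0]; 386 [583, -220, 4]; 388 [583, -225, 1]; 390 [582, -228, 7]; 392 [582, -233, 5]; 394 [582, -237, 6]; 396 [582, -241, 7]; 398 [582, -246, 8]; 400 [582, -250, 6]; 402 [581, -252, 21]; 404 [581, -257, 17]; 406 [579, -257, 35]; 408 [578, -257, 54]; 410 [577, -259, 63]; 412 [577, -263, 63]; 414 [579, -273, 40]; 416 [579, -277, 40]; 418 [578, -281, 41]; 420 [581, -294, 6]; 422 [580, -298, 9]; 424 [580, -303, 7]; 426 [580, -308, 5]; 428 [580, -312, 6]; 430 [580, -316, 6]; 432 [580, -322, 3]; 434 [580, -325, 7]; 436 [580, -330, 6]; 438 [579, -334, 8]; 440 [578, -334, 22]; 442 [578, -339, 20]; 444 [577, -337, 41]; 446 [576, -337, 52]; 448 [576, -341, 52]; 450 [579, -361, 7]; 452 [579, -366, 5]; 454 [578, -369, 7]; 456 [578, -375, 5]; 458 [579, -381, -1]; 460 [578, -386, -1]; 462 [578, -390, 1]; 464 [578, -394, 2]; 466 [578, -399, -1]; 468 [578, -404, -2]; 470 [578, -408, 1]; 472 [578, -413, -1]; 474 [577, -417, 1]; 
row 243
380 [522, -205, 0]; 382 [527, -81, 842]; 384 [522, -214, -2]; 386 [522, -218, -1]; 388 [522, -222, 0]; 
[... 1292 characters left out ...]
]; 420 [456, -274, 60]; 422 [454, -284, 38]; 424 [454, -288, 39]; 426 [454, -292, 41]; 428 [451, -305, 8]; 430 [451, -310, 4]; 432 [451, -313, 8]; 434 [450, -318, 5]; 436 [450, -323, 6]; 438 [450, -327, 7]; 440 [450, -331, 8]; 442 [450, -335, 7]; 444 [450, -340, 7]; 446 [450, -344, 9]; 448 [451, -343, 23]; 450 [450, -349, 19]; 452 [452, -348, 36]; 454 [452, -349, 45]; 456 [453, -351, 51]; 458 [453, -355, 51]; 460 [448, -375, 7]; 462 [448, -380, 6]; 464 [448, -385, 4]; 466 [447, -391, 0]; 468 [447, -395, 1]; 470 [447, -400, 0]; 472 [447, -405, -2]; 474 [446, -409, -2]; 
table z 0.0004967641274245735
board pts [[0.622 0.106 0.02 ]
 [0.536 0.106 0.018]
 [0.411 0.096 0.019]
 [0.492 0.202 0.034]]
```

View pics/top_crop.png

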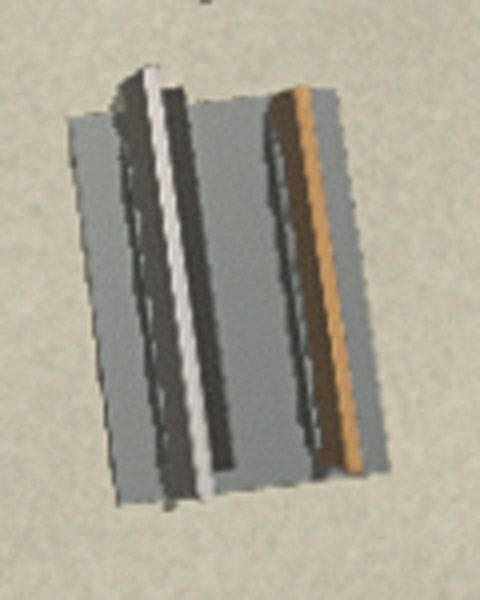

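View pics/scene_crop.png

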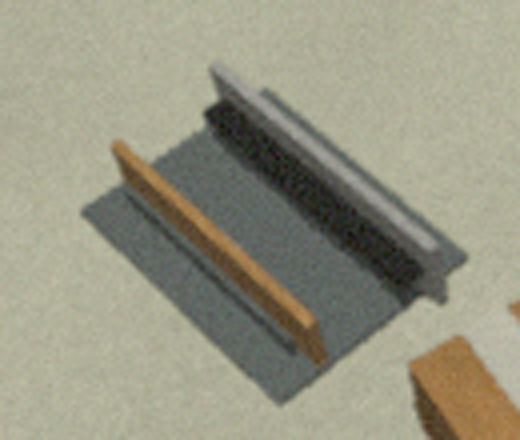

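The rib faces the rack centre, which is world −y, and the bare half of the board is also on the −y side of the plate. Next I fit the lines.

```bash
cat > meas.py <<'E'
from h import *
def fit(P,name):
    vx,vy,x0,y0=cv2.fitLine(P[:,:2].astype(np.float32),cv2.DIST_HUBER,0,0.001,0.001).ravel()
    if vx<0: vx,vy=-vx,-vy
    s=(P[:,0]-x0)*vx+(P[:,1]-y0)*vy; e=-(P[:,0]-x0)*vy+(P[:,1]-y0)*vx
    print(name,'ang %.2f deg'%np.degrees(np.arctan2(vy,vx)),'n',len(P),'len %.1f'%(1e3*np.ptp(s)),'ctr',np.round([x0+vx*(s.min()+s.max())/2,y0+vy*(s.min()+s.max())/2],4),'rms mm %.2f z %.4f'%(e.std()*1e3,np.median(P[:,2])),'w %.1f'%(1e3*(np.percentile(e,98)-np.percentile(e,2))))
E
python3 - <<'E'
from meas import *
for n in ('top','scene'):
    print(n)
    W=np.load(n+'W.npy'); im=np.load(n+'0.npz')['im'].astype(int)
    X,Y,Z=W[...,0],W[...,1],W[...,2]
    reg=(X>.37)&(X<.68)&(Y<-.2)&(Y>-.41)
    m=reg&(Y>-.31)&(Z>.055)&(Z<.07); fit(W[m],'rule top')
    m=reg&(Y<-.31)&(Z>.046)&(Z<.06); fit(W[m],'strip top')
    m=reg&(Z>.003)&(Z<.0095); r=cv2.minAreaRect(W[m][:,:2].astype(np.float32)*1000); print('rack',r)
    # board by colour (brown): r-b
    sat=im[...,0]-im[...,2]
    br=(X>.3)&(X<.72)&(Y>.0)&(Y<.35)
    m=br&(Z>.012)&(Z<.025)&(sat>25); 
    bm=br&(Z>.012)&(Z<.04)
    bm=cv2.morphologyEx(bm.astype(np.uint8),cv2.MORPH_OPEN,np.ones((3,3)))>0
    print('board',cv2.minAreaRect(W[bm][:,:2].astype(np.float32)*1000))
    pm=br&(Z>.027)&(Z<.035)
    pm=cv2.morphologyEx(pm.astype(np.uint8),cv2.MORPH_OPEN,np.ones((3,3)))>0
    print('plate',cv2.minAreaRect(W[pm][:,:2].astype(np.float32)*1000),W[pm][:,2].mean())
# rib in top
W=np.load('topW.npy')
o=manip.get_obs(); print(np.round(R.from_quat(o['ee_rot']).as_matrix(),3))
E
```

```text
top
rule top ang 5.02 deg n 506 len 218.7 ctr [ 0.5276 -0.2649] rms mm 2.61 z 0.0620 w 8.4
strip top ang 5.20 deg n 445 len 200.2 ctr [ 0.5264 -0.345 ] rms mm 2.60 z 0.0519 w 8.5
rack ((524.8218383789062, -304.8748474121094), (309.3668212890625, 209.2415771484375), 0.07334434986114502)
board ((492.65789794921875, 155.84347534179688), (300.79510498046875, 202.23353576660156), 9.65262222290039)
plate ((484.22601318359375, 201.87710571289062), (170.12423706054688, 87.75653076171875), 10.363183975219727) 0.03252306960104556
scene
rule top ang 4.77 deg n 270 len 219.5 ctr [ 0.5306 -0.2665] rms mm 2.62 z 0.0597 w 8.9
strip top ang 4.65 deg n 240 len 200.1 ctr [ 0.5293 -0.3459] rms mm 2.45 z 0.0497 w 8.1
rack ((547.6163940429688, -304.4500732421875), (261.0651550292969, 149.91539001464844), 4.790389537811279)
board ((495.8976745605469, 155.7911834716797), (303.3734436035156, 203.80023193359375), 9.593265533447266)
plate ((489.6302490234375, 201.614501953125), (170.91909790039062, 88.32469940185547), 8.858497619628906) 0.030307944978656007
[[-0.949  0.316 -0.   ]
 [ 0.316  0.949 -0.001]
 [-0.    -0.001 -1.   ]]
```

```bash
cat > plan.py <<'E'
from h import *
import sys
def plan(wps, step=.055, ang=10):
    """wps: list of (x,y,z,yaw of tool y axis in deg, grip)"""
    o=manip.get_obs(); M=R.from_quat(o['ee_rot']).as_matrix(); p=o['position'].copy(); rows=[]
    for x,y,z,yaw,g in wps:
        Y=np.array([np.cos(np.radians(yaw)),np.sin(np.radians(yaw)),0]);Z=np.array([0,0,-1.]);T=np.stack([np.cross(Y,Z),Y,Z],1)
        rv=R.from_matrix(M.T@T).as_rotvec(degrees=True); d=np.array([x,y,z])-p
        n=max(1,int(np.ceil(max(np.linalg.norm(d)/step,np.linalg.norm(rv)/ang))))
        for i in range(n):
            dl=M.T@(d/n); rows.append([*np.round(dl,4),*np.round(rv/n,1),g]); M=M@R.from_rotvec(rv/n,degrees=True).as_matrix()
        M=T;p=np.array([x,y,z])
    for i in range(0,len(rows),10): print('['+','.join('['+','.join('%g'%v for v in r)+']' for r in rows[i:i+10])+']')
if __name__=='__main__': plan(eval(sys.argv[1]))
E
python3 plan.py "[(.45,.2,.22,80,1),(.529,-.266,.16,94.9,1)]"
```

```text
[[-0.0404,-0.0325,0.0012,-0,-0,-0.9,1],[-0.0399,-0.0332,0.0012,-0,-0,-0.9,1],[-0.0393,-0.0338,0.0012,-0,-0,-0.9,1],[-0.0388,-0.0345,0.0012,-0,-0,-0.9,1],[-0.0382,-0.0351,0.0012,-0,-0,-0.9,1],[-0.0376,-0.0357,0.0012,-0,-0,-0.9,1],[-0.037,-0.0363,0.0012,-0,-0,-0.9,1],[-0.0364,-0.0369,0.0012,-0,-0,-0.9,1],[-0.0358,-0.0375,0.0012,-0,-0,-0.9,1],[-0.0176,-0.0495,0.0067,0,0,-1.7,1]]
[[-0.0162,-0.05,0.0067,0,0,-1.7,1],[-0.0147,-0.0504,0.0067,0,0,-1.7,1],[-0.0133,-0.0508,0.0067,0,0,-1.7,1],[-0.0118,-0.0512,0.0067,0,0,-1.7,1],[-0.0103,-0.0515,0.0067,0,0,-1.7,1],[-0.0088,-0.0518,0.0067,0,0,-1.7,1],[-0.0073,-0.052,0.0067,0,0,-1.7,1],[-0.0058,-0.0522,0.0067,0,0,-1.7,1]]
```

{"name": "move_arm", "arguments": {
  "deltas": [
    [-0.04, -0.033, 0.001, 0, 0, -1, 1],
    [-0.04, -0.033, 0.001, 0, 0, -1, 1],
    [-0.039, -0.034, 0.001, 0, 0, -1, 1],
    [-0.039, -0.034, 0.001, 0, 0, -1, 1],
    [-0.038, -0.035, 0.001, 0, 0, -1, 1],
    [-0.038, -0.036, 0.001, 0, 0, -1, 1],
    [-0.037, -0.036, 0.001, 0, 0, -1, 1],
    [-0.036, -0.037, 0.001, 0, 0, -1, 1],
    [-0.036, -0.037, 0.001, 0, 0, -1, 1],
    [-0.018, -0.05, 0.007, 0, 0, -2, 1]
  ]
}}

```text
clock: 1.4
position: [0.4621, 0.1484, 0.2153]
ee_rot: [0.064, 0.998, 0.0, 0.0]
ft_force: [1.4, 0.0, 1.0]
grip_width: 1.0
```

```bash
python3 plan.py "[(.529,-.266,.16,94.9,1)]"
```

```text
[[-0.0149,-0.0503,0.0069,0,0,-1.5,1],[-0.0136,-0.0507,0.0069,0,0,-1.5,1],[-0.0122,-0.051,0.0069,0,0,-1.5,1],[-0.0109,-0.0513,0.0069,0,0,-1.5,1],[-0.0095,-0.0516,0.0069,0,0,-1.5,1],[-0.0081,-0.0518,0.0069,0,0,-1.5,1],[-0.0067,-0.052,0.0069,0,0,-1.5,1],[-0.0053,-0.0522,0.0069,0,0,-1.5,1]]
```

```bash
python3 - <<'E'
from h import *
o=manip.get_obs(); im,d=viewer.camera('wrist'); save('w1',im); np.savez('w1.npz',im=im,d=d,T=wristT(o))
E
```

{"name": "move_arm", "arguments": {
  "deltas": [
    [-0.015, -0.05, 0.007, 0, 0, -1.5, 1],
    [-0.014, -0.051, 0.007, 0, 0, -1.5, 1],
    [-0.012, -0.051, 0.007, 0, 0, -1.5, 1],
    [-0.011, -0.051, 0.007, 0, 0, -1.5, 1],
    [-0.009, -0.052, 0.007, 0, 0, -1.5, 1],
    [-0.008, -0.052, 0.007, 0, 0, -1.5, 1],
    [-0.007, -0.052, 0.007, 0, 0, -1.5, 1],
    [-0.005, -0.052, 0.007, 0, 0, -1.5, 1],
    [0, 0, 0, 0, 0, 0, 1]
  ]
}}

```text
clock: 2.58
position: [0.5249, -0.2691, 0.1583]
ee_rot: [-0.037, 0.999, -0.001, -0.001]
ft_force: [-0.5, 0.7, 1.0]
grip_width: 1.0
```

```bash
python3 - <<'E'
from h import *
o=manip.get_obs(); im,d=viewer.camera('wrist'); save('w2',im); np.savez('w2.npz',im=im,d=d,T=wristT(o))
print(np.round(R.from_quat(o['ee_rot']).as_matrix()[:,1],4),o['position'])
E
```

```text
[-0.0737  0.9973 -0.0019] [ 0.52491029 -0.26911046  0.15834742]
```

View pics/w1.png

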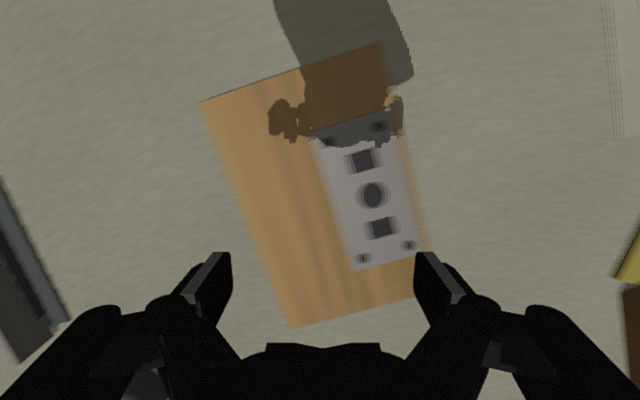

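View pics/w2.png

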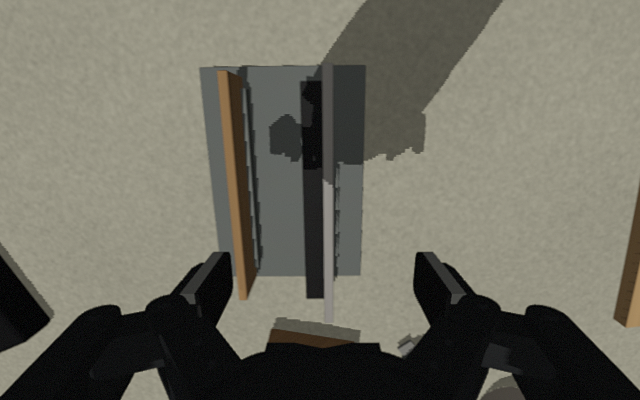

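The wrist view shows the rule's top edge running along column ~328, its rib at ~313 and the strip at ~235, with the open jaws either side.

```bash
python3 - <<'E'
from meas import *
z=np.load('w2.npz');W=world(viewer.calibration('wrist'),z['d'],z['T']);X,Y,Z=W[...,0],W[...,1],W[...,2]
v,u=np.mgrid[:400,:640]; ok=(v<330)&(u>190)&(u<420)
m=ok&(u>318)&(u<340)&(Z>.056)&(Z<.07); fit(W[m],'rule')
m=ok&(u>296)&(u<325)&(Z>.033)&(Z<.044); fit(W[m],'rib')
m=ok&(u<260)&(Z>.046)&(Z<.058)&(Y<-.32); fit(W[m],'strip')
print('floor z',np.median(Z[100:120,260:290]),'table',np.median(Z[250:300,460:520]))
z=np.load('w1.npz');
E
python3 plan.py "[(.529,-.2657,.10,94.9,1),(.529,-.2657,.046,94.9,1)]"
```

```text
rule ang 4.73 deg n 2531 len 218.4 ctr [ 0.5279 -0.2662] rms mm 2.27 z 0.0613 w 7.4
rib ang 4.79 deg n 4398 len 199.1 ctr [ 0.5285 -0.2791] rms mm 5.13 z 0.0384 w 17.0
strip ang 4.64 deg n 2498 len 199.2 ctr [ 0.5273 -0.3454] rms mm 2.48 z 0.0511 w 8.0
floor z 0.00527857016876529 table -0.0004802305122658945
[[-0.0018,0.0002,0.0293,-0,-0.1,-0.3,1],[-0.0018,0.0002,0.0293,-0,-0.1,-0.3,1],[0,0,0.054,0,0,0,1]]
```

```bash
python3 plan.py "[(.528,-.266,.10,94.75,1),(.528,-.266,.046,94.75,1)]"; python3 -c "
from h import *
print(manip.get_obs()['position'])"
```

```text
[[-0.0013,0.0001,0.0293,-0,-0.1,-0.2,1],[-0.0012,0.0001,0.0293,-0,-0.1,-0.2,1],[0,0,0.054,0,0,0,1]]
[ 0.52558802 -0.26641792  0.1585152 ]
```

{"name": "move_arm", "arguments": {
  "deltas": [
    [-0.001, 0, 0.03, 0, 0, -0.2, 1],
    [-0.001, 0, 0.03, 0, 0, -0.2, 1],
    [0, 0, 0.03, 0, 0, 0, 1],
    [0, 0, 0.02, 0, 0, 0, 1],
    [0, 0, 0, 0, 0, 0, 1],
    [0, 0, 0, 0, 0, 0, 1]
  ]
}}

```text
clock: 3.38
position: [0.5291, -0.2647, 0.0504]
ee_rot: [-0.043, 0.999, -0.0, 0.001]
ft_force: [-0.0, -0.2, -0.4]
grip_width: 1.0
```

{"name": "move_arm", "arguments": {
  "deltas": [
    [0.001, -0.001, 0.006, 0, 0, 0, 1],
    [0, 0, 0, 0, 0, 0, -1],
    [0, 0, 0, 0, 0, 0, -1],
    [0, 0, 0, 0, 0, 0, -1],
    [0, 0, 0, 0, 0, 0, -1],
    [0, 0, 0, 0, 0, 0, -1],
    [0, 0, 0, 0, 0, 0, -1]
  ],
  "force": 50
}}

```text
clock: 4.25
position: [0.5276, -0.2659, 0.0435]
ee_rot: [-0.043, 0.999, -0.0, 0.0]
ft_force: [-0.4, -0.4, 2.6]
grip_width: 0.076
```

{"name": "move_arm", "arguments": {
  "deltas": [
    [0, 0, -0.01, 0, 0, 0, -1],
    [0, 0, -0.03, 0, 0, 0, -1],
    [0, 0, -0.035, 0, 0, 0, -1],
    [0, 0, 0, 0, 0, 0, -1]
  ]
}}

```text
clock: 4.75
position: [0.5288, -0.2665, 0.1211]
ee_rot: [-0.043, 0.999, -0.001, 0.002]
ft_force: [-0.1, 0.2, -1.9]
grip_width: 0.077
```

```bash
python3 - <<'E'
from h import *
im,d=viewer.camera('scene'); save('s1',cv2.resize(im[120:280,100:360],None,fx=3,fy=3))
im,d=viewer.camera('wrist'); save('w3',im)
E
python3 plan.py "[(.50,-.10,.118,99.6,-1),(.50,-.10,.045,99.6,-1)]"
```

```text
[[0.0032,0.0418,0,0,-0,-1.2,-1],[0.0024,0.0419,0,0,-0,-1.2,-1],[0.0015,0.0419,0,0,-0,-1.2,-1],[0.0007,0.0419,0,0,-0,-1.2,-1],[0,0,0.0365,0,0,0,-1],[0,0,0.0365,0,0,0,-1]]
```

View pics/s1.png

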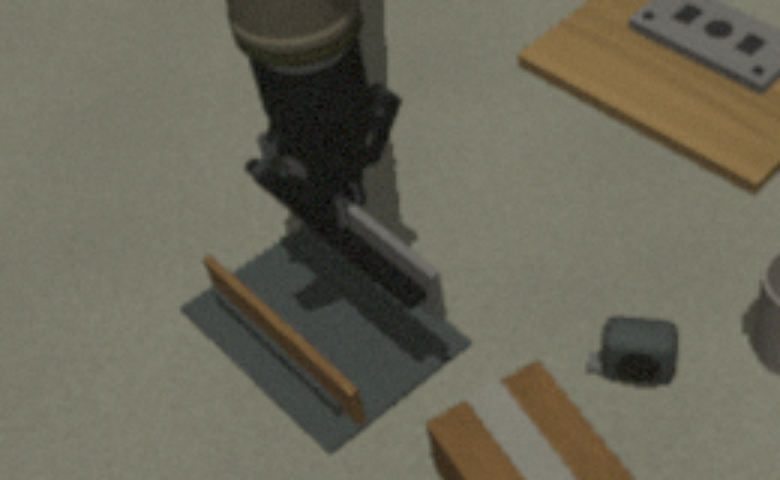

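View pics/w3.png

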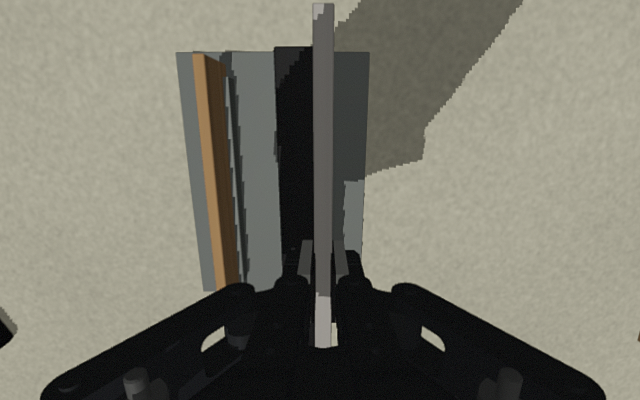

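The rule is held upright in the jaws (column ~322) and clear of the rack. The strip hasn't moved. Next I carry it to the bare table.

{"name": "move_arm", "arguments": {
  "deltas": [
    [0.003, 0.042, 0, 0, 0, -1.2, -1],
    [0.002, 0.042, 0, 0, 0, -1.2, -1],
    [0.001, 0.042, 0, 0, 0, -1.2, -1],
    [0.001, 0.042, 0, 0, 0, -1.2, -1],
    [0, 0, 0, 0, 0, 0, -1],
    [0, 0, 0.03, 0, 0, 0, -1],
    [0, 0, 0.03, 0, 0, 0, -1],
    [0, 0, 0.01, 0, 0, 0, -1],
    [0, 0, 0, 0, 0, 0, -1]
  ]
}}

```text
clock: 5.98
position: [0.5003, -0.1003, 0.0478]
ee_rot: [-0.085, 0.996, -0.0, -0.001]
ft_force: [0.8, -0.9, -2.2]
grip_width: 0.079
```

{"name": "move_arm", "arguments": {
  "deltas": [
    [0, 0, 0.006, 0, 0, 0, -1],
    [0, 0, 0.003, 0, 0, 0, -1],
    [0, 0, 0.001, 0, 0, 0, -1],
    [0, 0, 0, 0, 0, 0, -1]
  ]
}}

```text
clock: 6.48
position: [0.5008, -0.0996, 0.0384]
ee_rot: [-0.085, 0.996, 0.0, 0.0]
ft_force: [0.2, -0.1, -3.0]
grip_width: 0.076
```

{"name": "move_arm", "arguments": {
  "deltas": [
    [0, 0, 0.001, 0, 0, 0, -1],
    [0, 0, 0, 0, 0, 0, -1],
    [0, 0, 0, 0, 0, 0, -1]
  ]
}}

```text
clock: 6.85
position: [0.5009, -0.0997, 0.0375]
ee_rot: [-0.085, 0.996, 0.0, 0.0]
ft_force: [-0.0, 0.4, -0.5]
grip_width: 0.079
```

{"name": "move_arm", "arguments": {
  "deltas": [
    [0, 0, 0.0005, 0, 0, 0, -1],
    [0, 0, 0, 0, 0, 0, -1],
    [0, 0, 0, 0, 0, 0, 1],
    [0, 0, 0, 0, 0, 0, 1],
    [0, 0, 0, 0, 0, 0, 1],
    [0, 0, 0, 0, 0, 0, 1],
    [0, 0, 0, 0, 0, 0, 1],
    [0, 0, 0, 0, 0, 0, 1]
  ]
}}

```text
clock: 7.85
position: [0.5007, -0.0997, 0.0368]
ee_rot: [-0.085, 0.996, 0.0, -0.0]
ft_force: [0.6, -0.6, -0.0]
grip_width: 1.0
```

```bash
python3 - <<'E'
from h import *
im,d=viewer.camera('scene'); save('s2',cv2.resize(im[80:240,150:410],None,fx=3,fy=3))
im,d=viewer.camera('wrist'); save('w4',im)
E
```

```text
(no output)
```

View pics/s2.png

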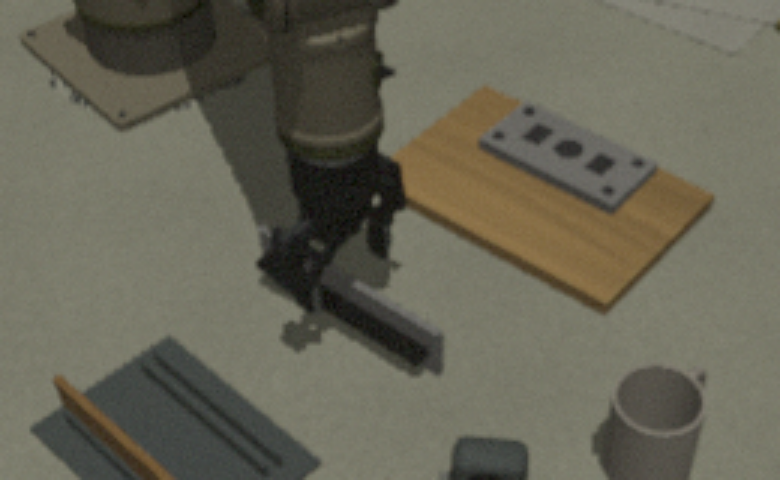

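View pics/w4.png

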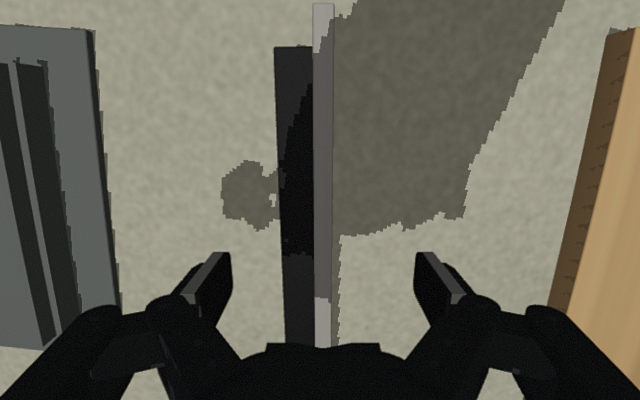

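The rule stands on its edge, rib side toward −y and jaws open around it. I'll lower so the tip is above the rib, then push it over toward +y.

{"name": "move_arm", "arguments": {
  "deltas": [
    [0, 0, 0.01, 0, 0, 0, 1],
    [0, 0.015, 0, 0, 0, 0, 1],
    [0, 0.015, 0, 0, 0, 0, 1],
    [0, 0.004, 0, 0, 0, 0, 1],
    [0, 0.004, 0, 0, 0, 0, 1],
    [0, 0.004, 0, 0, 0, 0, 1],
    [0, 0.004, 0, 0, 0, 0, 1],
    [0, 0.004, 0, 0, 0, 0, 1],
    [0, 0, 0, 0, 0, 0, 1]
  ]
}}

```text
clock: 9.07
position: [0.4923, -0.05, 0.0268]
ee_rot: [-0.085, 0.996, 0.0, -0.0]
ft_force: [0.1, 0.6, 0.8]
grip_width: 0.997
```

```bash
python3 - <<'E'
from h import *
im,d=viewer.camera('wrist'); save('w5',im)
E
```

```text
(no output)
```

View pics/w5.png

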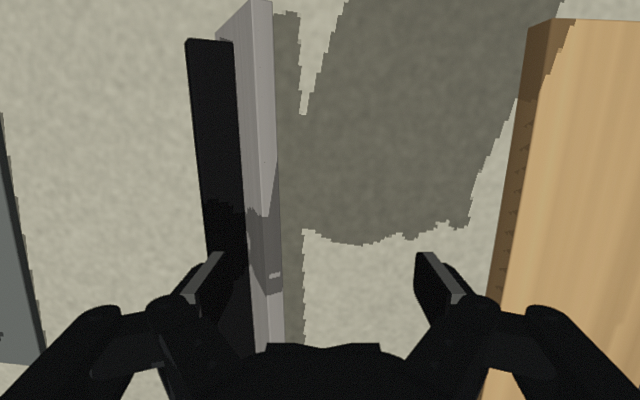

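The rule is tilting toward +y, leaning on the left finger at about (215,270). I keep pushing.

{"name": "move_arm", "arguments": {
  "deltas": [
    [0, 0.003, 0, 0, 0, 0, 1],
    [0, 0.003, 0, 0, 0, 0, 1],
    [0, 0.003, 0, 0, 0, 0, 1],
    [0, 0.003, 0, 0, 0, 0, 1],
    [0, 0, 0, 0, 0, 0, 1],
    [0, 0, 0, 0, 0, 0, 1]
  ]
}}

```text
clock: 9.88
position: [0.4903, -0.0386, 0.0268]
ee_rot: [-0.085, 0.996, 0.0, 0.0]
ft_force: [-0.5, 0.2, 0.6]
grip_width: 1.002
```

```bash
python3 - <<'E'
from h import *
o=manip.get_obs(); im,d=viewer.camera('wrist'); save('w6',im); np.savez('w6.npz',im=im,d=d,T=wristT(o))
E
```

```text
(no output)
```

View pics/w6.png

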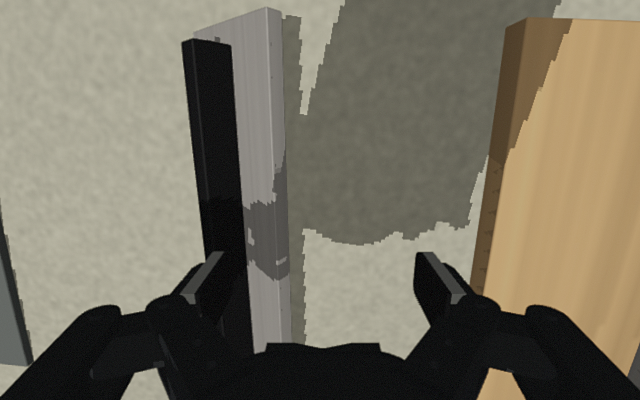

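```bash
python3 - <<'E'
from meas import *
z=np.load('w6.npz');W=world(viewer.calibration('wrist'),z['d'],z['T'])
for r in (60,130):
    for c in range(180,330,6): print(c,np.round(W[r,c]*1000).astype(int).tolist(),end='; ')
    print()
E
```

```text
180 [407, -128, -2]; 186 [409, -108, 37]; 192 [409, -104, 42]; 198 [409, -103, 39]; 204 [408, -101, 38]; 210 [408, -99, 35]; 216 [407, -97, 34]; 222 [406, -96, 31]; 228 [406, -94, 28]; 234 [405, -92, 27]; 240 [405, -88, 31]; 246 [420, -51, 169]; 252 [405, -83, 35]; 258 [405, -80, 38]; 264 [405, -77, 41]; 270 [404, -74, 41]; 276 [404, -72, 39]; 282 [403, -71, 36]; 288 [398, -73, -1]; 294 [397, -70, -1]; 300 [397, -67, 0]; 306 [396, -64, -1]; 312 [396, -61, -1]; 318 [395, -58, -1]; 324 [395, -55, 1]; 
180 [442, -125, 0]; 186 [441, -122, -1]; 192 [436, -105, 36]; 198 [436, -101, 38]; 204 [435, -98, 40]; 210 [435, -96, 38]; 216 [420, -51, 169]; 222 [435, -93, 33]; 228 [434, -91, 32]; 234 [434, -89, 28]; 240 [434, -86, 27]; 246 [433, -83, 31]; 252 [432, -80, 34]; 258 [432, -77, 36]; 264 [431, -74, 39]; 270 [430, -71, 42]; 276 [430, -69, 41]; 282 [430, -67, 37]; 288 [432, -68, 0]; 294 [432, -65, 0]; 300 [431, -62, -1]; 306 [431, -58, -1]; 312 [430, -55, -1]; 318 [430, -52, 0]; 324 [429, -49, 0];
```

The blade is at about 45°, with the finger tip caught in the notch between blade and rib. Raising the finger should free it to fall the right way.

{"name": "move_arm", "arguments": {
  "deltas": [
    [0, 0, -0.006, 0, 0, 0, 1],
    [0, 0, -0.006, 0, 0, 0, 1],
    [0, 0, -0.006, 0, 0, 0, 1],
    [0, 0, -0.006, 0, 0, 0, 1],
    [0, 0, 0, 0, 0, 0, 1]
  ]
}}

```text
clock: 10.55
position: [0.4906, -0.0386, 0.0514]
ee_rot: [-0.085, 0.996, 0.0, 0.001]
ft_force: [0.1, 0.5, -0.4]
grip_width: 1.0
```

```bash
python3 - <<'E'
from h import *
o=manip.get_obs(); im,d=viewer.camera('wrist'); save('w7',im); np.savez('w7.npz',im=im,d=d,T=wristT(o))
W=world(viewer.calibration('wrist'),d,wristT(o))
for r in (60,130):
    for c in range(180,330,6): print(c,np.round(W[r,c]*1000).astype(int).tolist(),end='; ')
    print()
E
```

```text
180 [405, -138, -1]; 186 [405, -135, 0]; 192 [404, -131, 0]; 198 [403, -128, -1]; 204 [403, -124, -1]; 210 [402, -121, 0]; 216 [402, -117, -1]; 222 [402, -111, 7]; 228 [401, -108, 8]; 234 [401, -105, 6]; 240 [400, -102, 6]; 246 [400, -98, 7]; 252 [399, -95, 8]; 258 [401, -87, 25]; 264 [400, -85, 25]; 270 [400, -82, 25]; 276 [398, -80, 15]; 282 [396, -78, 7]; 288 [396, -75, 8]; 294 [395, -72, 8]; 300 [395, -68, 7]; 306 [394, -65, 8]; 312 [394, -62, 7]; 318 [393, -58, 7]; 324 [391, -55, 0]; 
180 [446, -137, -2]; 186 [445, -132, 0]; 192 [444, -129, 0]; 198 [444, -125, -1]; 204 [443, -122, -1]; 210 [442, -118, 0]; 216 [442, -114, 0]; 222 [441, -110, -1]; 228 [440, -105, 5]; 234 [439, -101, 7]; 240 [439, -98, 6]; 246 [438, -94, 8]; 252 [437, -90, 7]; 258 [435, -84, 25]; 264 [435, -80, 26]; 270 [434, -77, 26]; 276 [434, -74, 24]; 282 [434, -73, 7]; 288 [434, -69, 9]; 294 [433, -66, 7]; 300 [433, -62, 7]; 306 [432, -59, 7]; 312 [432, -55, 6]; 318 [431, -52, 8]; 324 [431, -48, 0];
```

View pics/w7.png

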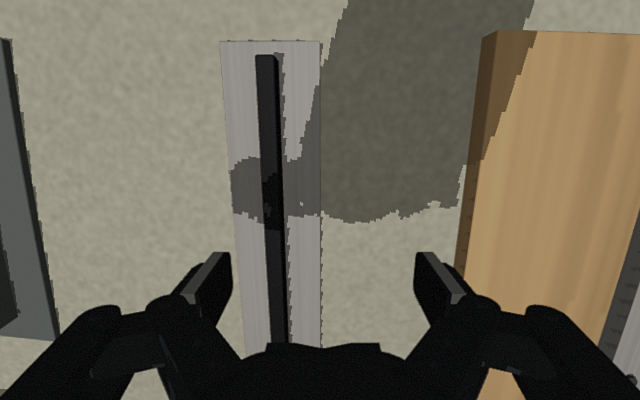

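It's flat with the rib up: blade at 8 mm, rib at 26 mm. Now I back off and measure the rule and the plate edge.

{"name": "move_arm", "arguments": {
  "deltas": [
    [0, 0.005, -0.05, 0, 0, 0, 1],
    [0, 0.005, -0.05, 0, 0, 0, 1],
    [0, 0, -0.05, 0, 0, 0, 1],
    [0, 0, 0, 0, 0, 0, 1],
    [0, 0, 0, 0, 0, 0, 1],
    [0, 0, 0, 0, 0, 0, 1]
  ]
}}

```text
clock: 11.35
position: [0.4878, -0.0288, 0.1994]
ee_rot: [-0.085, 0.996, -0.0, -0.001]
ft_force: [0.3, -0.6, -0.3]
grip_width: 0.996
```

```bash
python3 - <<'E'
from meas import *
o=manip.get_obs(); im,d=viewer.camera('wrist'); save('w8',im); np.savez('w8.npz',im=im,d=d,T=wristT(o))
W=world(viewer.calibration('wrist'),d,wristT(o));X,Y,Z=W[...,0],W[...,1],W[...,2]
reg=(Y>-.17)&(Y<0)&(X>.36)&(X<.63)
m=reg&(Z>.021)&(Z<.031); fit(W[m],'rib')
m=reg&(Z>.004)&(Z<.013); fit(W[m],'blade'); print(cv2.minAreaRect(W[reg&(Z>.0045)&(Z<.031)][:,:2].astype(np.float32)*1000))
pm=(Y>.1)&(Y<.3)&(Z>.027)&(Z<.034)&(X>.3)&(X<.65)
print('plate',cv2.minAreaRect(W[pm][:,:2].astype(np.float32)*1000))
print(o['position'])
E
```

```text
rib ang 9.78 deg n 1833 len 199.9 ctr [ 0.4961 -0.0679] rms mm 2.98 z 0.0253 w 9.8
blade ang 9.55 deg n 7922 len 221.5 ctr [ 0.4958 -0.0629] rms mm 18.01 z 0.0074 w 54.4
((496.7008056640625, -68.2887954711914), (221.3601531982422, 56.50477600097656), 9.75910472869873)
plate ((485.5401916503906, 202.1641845703125), (169.9483642578125, 87.47518157958984), 9.921516418457031)
[ 0.48775189 -0.02879672  0.19938044]
```

View pics/w8.png

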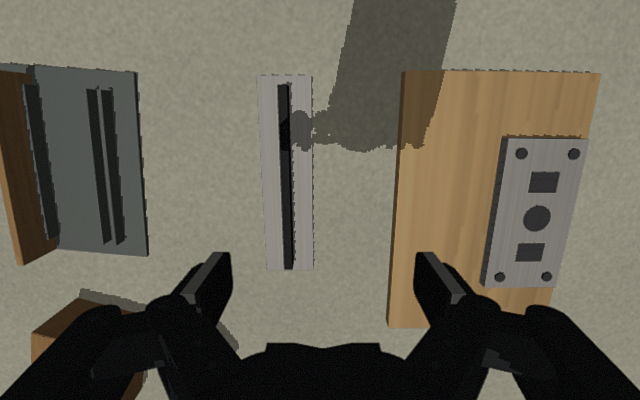

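```bash
python3 - <<'E'
from meas import *
z=np.load('w8.npz');d=z['d'];W=world(viewer.calibration('wrist'),d,z['T']);X,Y,Z=W[...,0],W[...,1],W[...,2]
pm=(Y>.1)&(Y<.3)&(Z>.026)&(Z<.036)&(X>.3)&(X<.65)
P=[]
for r in range(142,280):
    c=np.where(pm[r,:])[0]
    if len(c)>20:P.append(W[r,c[0]])
P=np.array(P);fit(P,'plate edge wrist')
def last(reg,name,rows):
    a=[];b=[]
    for r in rows:
        c=np.where(reg[r])[0]
        if len(c): a.append(W[r,c[0]]);b.append(W[r,c[-1]])
    fit(np.array(a),name+' L');fit(np.array(b),name+' R')
m=(Y>-.13)&(Y<-.0)&(Z>.004)&(X>.36)&(X<.63)&(Z<.031)
last(m,'rule',range(85,262))
W=np.load('topW.npy');X,Y,Z=W[...,0],W[...,1],W[...,2]
pm=(Y>.1)&(Y<.3)&(Z>.026)&(Z<.037)&(X>.3)&(X<.65)
P=np.array([W[r,np.where(pm[r])[0][-1]] for r in range(232,300) if pm[r].any()]);fit(P,'plate edge top')
E
python3 plan.py "[(.4965,-.068,.06,99.75,1),(.4965,-.068,.022,99.75,1)]"
```

```text
plate edge wrist ang 9.61 deg n 138 len 157.0 ctr [0.4908 0.1599] rms mm 0.38 z 0.0271 w 1.4
rule L ang 9.77 deg n 177 len 198.5 ctr [ 0.4995 -0.0955] rms mm 0.39 z 0.0072 w 1.5
rule R ang 9.69 deg n 177 len 198.5 ctr [ 0.4903 -0.0412] rms mm 0.27 z 0.0071 w 1.0
plate edge top ang 10.29 deg n 68 len 142.5 ctr [0.4847 0.159 ] rms mm 0.83 z 0.0295 w 2.9
[[-0.0007,-0.0133,0.0465,-0,-0,0,1],[-0.0007,-0.0133,0.0465,-0,-0,0,1],[-0.0007,-0.0134,0.0465,-0,-0,0,1],[0,0,0.038,0,0,0,1]]
```

{"name": "move_arm", "arguments": {
  "deltas": [
    [-0.001, -0.013, 0.046, 0, 0, 0, 1],
    [-0.001, -0.013, 0.046, 0, 0, 0, 1],
    [-0.001, -0.013, 0.046, 0, 0, 0, 1],
    [0, 0, 0.03, 0, 0, 0, 1],
    [0, 0, 0.012, 0, 0, 0, 1],
    [0, 0, 0, 0, 0, 0, 1],
    [0, 0, 0, 0, 0, 0, 1]
  ]
}}

```text
clock: 12.28
position: [0.4989, -0.0666, 0.0219]
ee_rot: [-0.085, 0.996, 0.0, 0.001]
ft_force: [-0.2, -0.1, 1.0]
grip_width: 0.998
```

{"name": "move_arm", "arguments": {
  "deltas": [
    [0.002, -0.001, 0.008, 0, 0, 0, 1],
    [0, 0, 0, 0, 0, 0, 1],
    [0, 0, 0, 0, 0, 0, 1]
  ]
}}

```text
clock: 12.65
position: [0.4964, -0.068, 0.013]
ee_rot: [-0.085, 0.996, 0.0, 0.0]
ft_force: [-0.3, -0.3, 0.2]
grip_width: 1.002
```

{"name": "move_arm", "arguments": {
  "deltas": [
    [0, 0, 0.0015, 0, 0, 0, 1],
    [0, 0, 0, 0, 0, 0, -1],
    [0, 0, 0, 0, 0, 0, -1],
    [0, 0, 0, 0, 0, 0, -1],
    [0, 0, 0, 0, 0, 0, -1],
    [0, 0, 0, 0, 0, 0, -1],
    [0, 0, 0, 0, 0, 0, -1]
  ],
  "force": 50
}}

```text
clock: 13.52
position: [0.4964, -0.068, 0.0114]
ee_rot: [-0.085, 0.996, 0.0, 0.0]
ft_force: [-1.3, -0.6, 5.2]
grip_width: 0.1
```

{"name": "move_arm", "arguments": {
  "deltas": [
    [0, 0, -0.01, 0, 0, 0, -1],
    [0, 0, -0.03, 0, 0, 0, -1],
    [0, 0, -0.04, 0, 0, 0, -1],
    [0, 0, 0, 0, 0, 0, -1]
  ]
}}

```text
clock: 14.02
position: [0.4981, -0.0681, 0.0941]
ee_rot: [-0.085, 0.996, 0.0, 0.003]
ft_force: [0.4, -0.6, -2.8]
grip_width: 0.101
```

```bash
python3 - <<'E'
from h import *
im,d=viewer.camera('scene'); save('s3',cv2.resize(im[80:240,150:410],None,fx=3,fy=3))
E
python3 plan.py "[(.50,.1245,.09,99.65,-1),(.50,.1245,.035,99.65,-1)]"
```

```text
[[-0.0089,0.0473,0.0006,0,0,0,-1],[-0.0089,0.0473,0.0006,0,0,0,-1],[-0.0089,0.0473,0.0006,0,0,0,-1],[-0.0088,0.0473,0.0006,0,0,0,-1],[0,0,0.055,0,0,0,-1]]
```

View pics/s3.png

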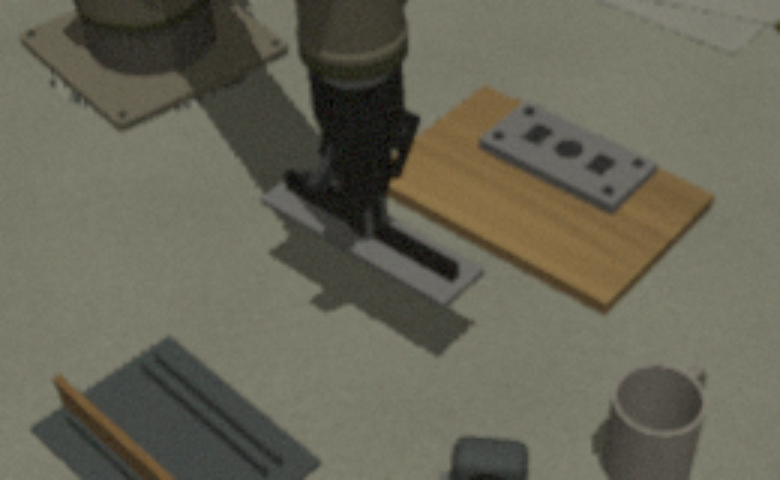

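The rule is held level by the rib, clear of the table (image centre ~(370,240)). I'll carry it over the bare half of the board.

{"name": "move_arm", "arguments": {
  "deltas": [
    [-0.009, 0.047, 0, 0, 0, 0, -1],
    [-0.009, 0.047, 0, 0, 0, 0, -1],
    [-0.009, 0.047, 0, 0, 0, 0, -1],
    [-0.009, 0.047, 0, 0, 0, 0, -1],
    [0, 0, 0, 0, 0, 0, -1],
    [0, 0, 0.03, 0, 0, 0, -1],
    [0, 0, 0.02, 0, 0, 0, -1],
    [0, 0, 0, 0, 0, 0, -1],
    [0, 0, 0, 0, 0, 0, -1]
  ]
}}

```text
clock: 15.2
position: [0.5001, 0.1229, 0.0416]
ee_rot: [-0.085, 0.996, -0.0, 0.0]
ft_force: [-0.3, -0.2, -2.6]
grip_width: 0.103
```

```bash
python3 - <<'E'
from h import *
o=manip.get_obs(); im,d=viewer.camera('wrist'); save('w9',im); np.savez('w9.npz',im=im,d=d,T=wristT(o))
E
python3 plan.py "[(.50,.1245,.033,99.65,-1)]"
```

```text
[[0.0001,0.0014,0.0089,0,0,0.1,-1]]
```

View pics/w9.png

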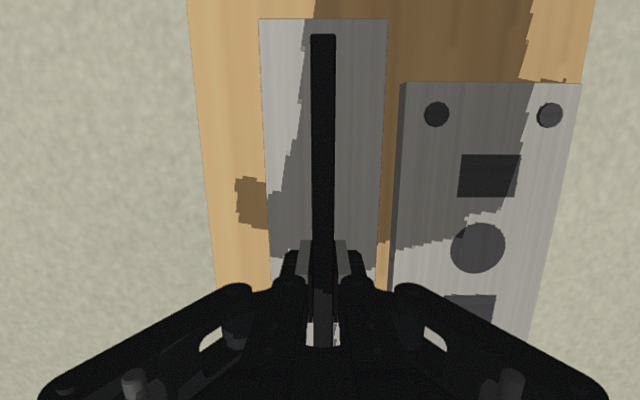

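The blade is over the board (columns 265–385), with a clear gap to the plate's face at ~column 395. I lower it onto the board.

{"name": "move_arm", "arguments": {
  "deltas": [
    [0, 0, 0.008, 0, 0, 0, -1],
    [0, 0, 0.002, 0, 0, 0, -1],
    [0, 0, 0.001, 0, 0, 0, -1],
    [0, 0, 0, 0, 0, 0, -1],
    [0, 0, 0, 0, 0, 0, -1]
  ]
}}

```text
clock: 15.88
position: [0.5, 0.1234, 0.0304]
ee_rot: [-0.085, 0.996, 0.0, 0.0]
ft_force: [0.4, -0.8, -2.5]
grip_width: 0.1
```

{"name": "move_arm", "arguments": {
  "deltas": [
    [0, 0, 0.001, 0, 0, 0, -1],
    [0, 0, 0, 0, 0, 0, -1],
    [0, 0, 0, 0, 0, 0, -1]
  ]
}}

```text
clock: 16.25
position: [0.5, 0.1234, 0.0295]
ee_rot: [-0.085, 0.996, 0.0, 0.0]
ft_force: [-0.4, 1.2, 1.7]
grip_width: 0.1
```

The rule is in contact with the board. Now I slide it toward the plate, still gripped and gentle.

{"name": "move_arm", "arguments": {
  "deltas": [
    [0, 0.003, 0, 0, 0, 0, -1],
    [0, 0.003, 0, 0, 0, 0, -1],
    [0, 0.001, 0, 0, 0, 0, -1],
    [0, 0.001, 0, 0, 0, 0, -1],
    [0, 0, 0, 0, 0, 0, -1]
  ]
}}

```text
clock: 16.88
position: [0.4987, 0.1313, 0.0295]
ee_rot: [-0.085, 0.996, 0.0, 0.0]
ft_force: [0.7, -2.8, 3.1]
grip_width: 0.102
```

{"name": "move_arm", "arguments": {
  "deltas": [
    [0, 0.0005, 0, 0, 0, 0, -1],
    [0, 0, 0, 0, 0, 0, -1]
  ]
}}

```text
clock: 17.12
position: [0.4987, 0.1316, 0.0294]
ee_rot: [-0.085, 0.996, 0.0, 0.0]
ft_force: [0.4, -3.1, 5.3]
grip_width: 0.098
```

{"name": "move_arm", "arguments": {
  "deltas": [
    [0, 0.0005, 0, 0, 0, 0, -1],
    [0, 0, 0, 0, 0, 0, -1]
  ]
}}

```text
clock: 17.38
position: [0.4986, 0.1321, 0.0295]
ee_rot: [-0.085, 0.996, -0.0, 0.0]
ft_force: [1.7, -4.4, 4.7]
grip_width: 0.102
```

```bash
python3 - <<'E'
from h import *
o=manip.get_obs(); im,d=viewer.camera('wrist'); save('w10',im); print(o['position'],o['ft_force'],o['torque'])
E
```

```text
[0.49859115 0.13208112 0.02945205] [ 1.7156476  -4.35219819  4.74581995] [-0.89234876 -0.20006075 -0.02482966]
```

View pics/w10.png

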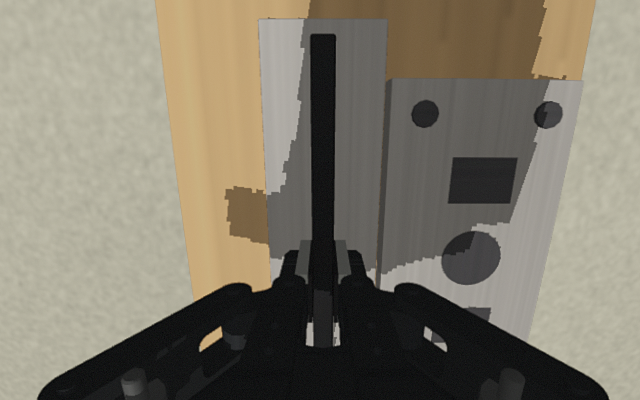

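The gap is closing: blade edge at column ~385, plate at ~388. I continue in half-millimetre steps.

{"name": "move_arm", "arguments": {
  "deltas": [
    [0, 0.0005, 0, 0, 0, 0, -1],
    [0, 0, 0, 0, 0, 0, -1]
  ]
}}

```text
clock: 17.68
position: [0.4985, 0.1325, 0.0295]
ee_rot: [-0.085, 0.996, -0.0, 0.0]
ft_force: [-0.7, -3.8, 5.8]
grip_width: 0.102
```

{"name": "move_arm", "arguments": {
  "deltas": [
    [0, 0.0005, 0, 0, 0, 0, -1],
    [0, 0, 0, 0, 0, 0, -1]
  ]
}}

```text
clock: 17.92
position: [0.4984, 0.133, 0.0295]
ee_rot: [-0.085, 0.996, -0.0, 0.0]
ft_force: [0.5, -3.1, 6.5]
grip_width: 0.101
```

{"name": "move_arm", "arguments": {
  "deltas": [
    [0, 0.0005, 0, 0, 0, 0, -1],
    [0, 0, 0, 0, 0, 0, -1]
  ]
}}

```text
clock: 18.18
position: [0.4984, 0.1335, 0.0295]
ee_rot: [-0.085, 0.996, -0.0, 0.0]
ft_force: [0.9, -4.3, 6.1]
grip_width: 0.104
```

{"name": "move_arm", "arguments": {
  "deltas": [
    [0, 0.0005, 0, 0, 0, 0, -1],
    [0, 0, 0, 0, 0, 0, -1]
  ]
}}

```text
clock: 18.42
position: [0.4983, 0.1336, 0.0294]
ee_rot: [-0.085, 0.996, -0.0, 0.0]
ft_force: [1.2, -6.1, 6.0]
grip_width: 0.101
```

{"name": "move_arm", "arguments": {
  "deltas": [
    [0, 0.0005, 0, 0, 0, 0, -1],
    [0, 0, 0, 0, 0, 0, -1]
  ]
}}

```text
clock: 18.68
position: [0.4983, 0.1336, 0.0294]
ee_rot: [-0.085, 0.996, -0.001, 0.0]
ft_force: [1.1, -7.8, 5.8]
grip_width: 0.102
```

{"name": "move_arm", "arguments": {
  "deltas": [
    [0, 0.0005, 0, 0, 0, 0, -1],
    [0, 0, 0, 0, 0, 0, -1]
  ]
}}

```text
clock: 18.92
position: [0.4983, 0.1336, 0.0295]
ee_rot: [-0.084, 0.996, -0.001, 0.0]
ft_force: [1.2, -9.3, 5.8]
grip_width: 0.101
```

Contact: motion has stopped at y = 0.1336 and the force is building. I release a little, raise, and nudge the rib from the −y side so the blade can align itself.

{"name": "move_arm", "arguments": {
  "deltas": [
    [0, 0, 0, 0, 0, 0, -0.5],
    [0, 0, 0, 0, 0, 0, -0.5],
    [0, 0, 0, 0, 0, 0, -0.5],
    [0, 0, -0.009, 0, 0, 0, -0.5],
    [0, 0, 0, 0, 0, 0, -0.5]
  ]
}}

```text
clock: 19.55
position: [0.4984, 0.1355, 0.0392]
ee_rot: [-0.085, 0.996, 0.0, 0.001]
ft_force: [-0.3, -0.3, 0.4]
grip_width: 0.249
```

{"name": "move_arm", "arguments": {
  "deltas": [
    [0, 0.002, 0, 0, 0, 0, -0.5],
    [0, 0.001, 0, 0, 0, 0, -0.5],
    [0, 0.0005, 0, 0, 0, 0, -0.5],
    [0, 0, 0, 0, 0, 0, -0.5]
  ]
}}

```text
clock: 20.05
position: [0.4972, 0.1387, 0.0382]
ee_rot: [-0.085, 0.996, 0.0, -0.0]
ft_force: [-0.1, -0.2, -0.4]
grip_width: 0.252
```

{"name": "move_arm", "arguments": {
  "deltas": [
    [0, 0.001, 0, 0, 0, 0, -0.5],
    [0, 0, 0, 0, 0, 0, -0.5]
  ]
}}

```text
clock: 20.3
position: [0.4972, 0.1392, 0.0383]
ee_rot: [-0.085, 0.996, -0.0, -0.0]
ft_force: [0.4, -3.1, -0.4]
grip_width: 0.249
```

{"name": "move_arm", "arguments": {
  "deltas": [
    [0, 0.001, 0, 0, 0, 0, -0.5],
    [0, 0, 0, 0, 0, 0, -0.5]
  ]
}}

```text
clock: 20.55
position: [0.4972, 0.1392, 0.0383]
ee_rot: [-0.085, 0.996, -0.001, 0.0]
ft_force: [0.1, -7.0, 0.8]
grip_width: 0.249
```

{"name": "move_arm", "arguments": {
  "deltas": [
    [0, -0.003, 0, 0, 0, 0, -0.5],
    [0, -0.004, 0, 0, 0, 0, -0.5],
    [0, 0, 0, 0, 0, 0, -0.5],
    [0, 0, -0.02, 0, 0, 0, -0.5],
    [0, 0, -0.05, 0, 0, 0, -0.5],
    [0, 0, -0.05, 0, 0, 0, -0.5],
    [0, -0.03, -0.03, 0, 0, 0, -0.5],
    [0, 0, 0, 0, 0, 0, -0.5],
    [0, 0, 0, 0, 0, 0, -0.5]
  ]
}}

```text
clock: 21.68
position: [0.5028, 0.1047, 0.1877]
ee_rot: [-0.085, 0.996, 0.0, -0.0]
ft_force: [-0.6, -0.2, -0.3]
grip_width: 0.252
```

```bash
python3 - <<'E'
from meas import *
o=manip.get_obs(); im,d=viewer.camera('wrist'); save('w11',im); np.savez('w11.npz',im=im,d=d,T=wristT(o))
print(o['position'],o['ft_force'],o['clock'])
W=world(viewer.calibration('wrist'),d,wristT(o));X,Y,Z=W[...,0],W[...,1],W[...,2]
pm=(Y>.05)&(Y<.3)&(Z>.0285)&(Z<.036)&(X>.3)&(X<.65)
bl=(Y>.05)&(Y<.2)&(Z>.022)&(Z<.0285)&(X>.3)&(X<.7)
rb=(Y>.05)&(Y<.2)&(Z>.038)&(Z<.05)&(X>.3)&(X<.7)
fit(W[rb],'rib')
P=np.array([W[r,np.where(pm[r])[0][0]] for r in range(400) if pm[r].sum()>30]);fit(P[4:-4],'plate edge')
L=np.array([W[r,np.where(bl[r])[0][0]] for r in range(330) if bl[r].sum()>25]);fit(L[3:-3],'blade far edge')
Q=np.array([W[r,np.where(bl[r])[0][-1]] for r in range(330) if bl[r].sum()>25]);fit(Q[3:-3],'blade near edge')
im,d=viewer.camera('scene'); save('s4',im)
im,d=viewer.camera('top'); save('t4',im)
E
```

```text
[0.502776   0.10467315 0.18771479] [-0.60863628 -0.23379385 -0.33547512] 21.675
rib ang 9.73 deg n 1769 len 151.4 ctr [0.4743 0.1287] rms mm 2.96 z 0.0433 w 9.7
plate edge ang 21.46 deg n 159 len 163.9 ctr [0.4954 0.1428] rms mm 17.18 z 0.0312 w 57.0
blade far edge ang 9.86 deg n 176 len 176.0 ctr [0.4843 0.1026] rms mm 0.11 z 0.0253 w 0.0
blade near edge ang 9.74 deg n 176 len 174.9 ctr [0.4742 0.1573] rms mm 0.26 z 0.0257 w 1.1
```

View pics/w11.png

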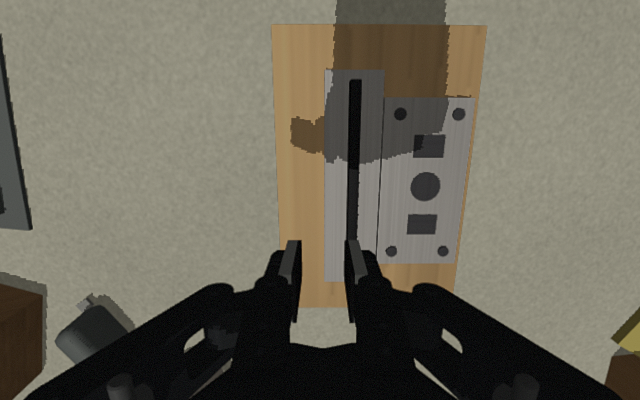

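View pics/s4.png

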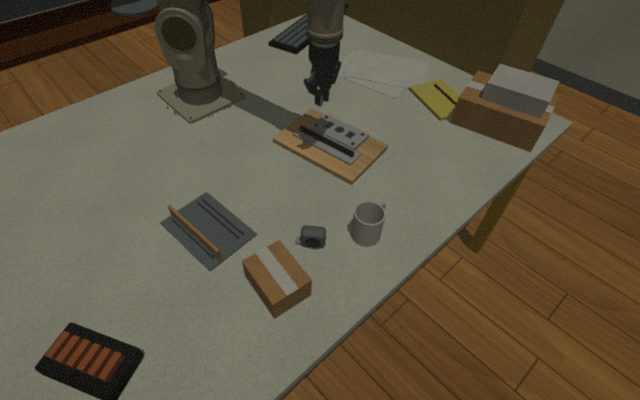

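The blade lies against the plate along the seam at column ~380, overhanging both ends. The plate-edge fit caught pixels of the rib's side (rms 17 mm), so I redo it restricted to the plate and zoom on the seam.

```bash
python3 - <<'E'
from meas import *
z=np.load('w11.npz');W=world(viewer.calibration('wrist'),z['d'],z['T']);Z=W[...,2]
P=[];Q=[]
for r in range(102,258):
    c=[c for c in range(366,400) if .0295<Z[r,c]<.036]
    if c:P.append(W[r,c[0]])
    c=[c for c in range(366,400) if .022<Z[r,c]<.0285]
    if c:Q.append(W[r,c[-1]])
fit(np.array(P),'plate edge');fit(np.array(Q),'blade edge')
for r in (110,150,200,250): print(r,[(c,int(Z[r,c]*1e3)) for c in range(374,388)])
c=z['im'][60:290,310:490]; save('w11c',cv2.convertScaleAbs(cv2.resize(c,None,fx=2.6,fy=2.6,interpolation=cv2.INTER_CUBIC)))
E
```

```text
plate edge ang 9.78 deg n 156 len 158.4 ctr [0.4916 0.1606] rms mm 0.29 z 0.0310 w 1.1
blade edge ang 9.70 deg n 154 len 157.9 ctr [0.4912 0.1603] rms mm 0.22 z 0.0261 w 0.9
110 [(374, 24), (375, 25), (376, 26), (377, 25), (378, 329), (379, 25), (380, 25), (381, 25), (382, 24), (383, 27), (384, 30), (385, 30), (386, 30), (387, 32)]
150 [(374, 24), (375, 26), (376, 25), (377, 25), (378, 25), (379, 24), (380, 25), (381, 27), (382, 30), (383, 30), (384, 31), (385, 31), (386, 32), (387, 31)]
200 [(374, 25), (375, 25), (376, 26), (377, 25), (378, 23), (379, 30), (380, 31), (381, 31), (382, 30), (383, 30), (384, 32), (385, 32), (386, 31), (387, 30)]
250 [(374, 26), (375, 26), (376, 28), (377, 32), (378, 31), (379, 31), (380, 30), (381, 31), (382, 32), (383, 30), (384, 32), (385, 31), (386, 33), (387, 329)]
```

View pics/w11c.png

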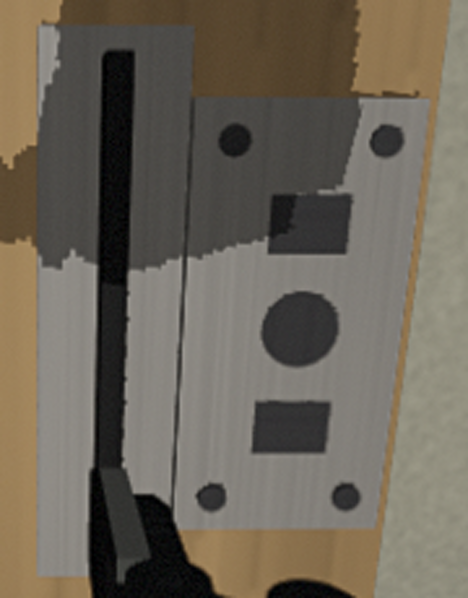

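View pics/t4.png

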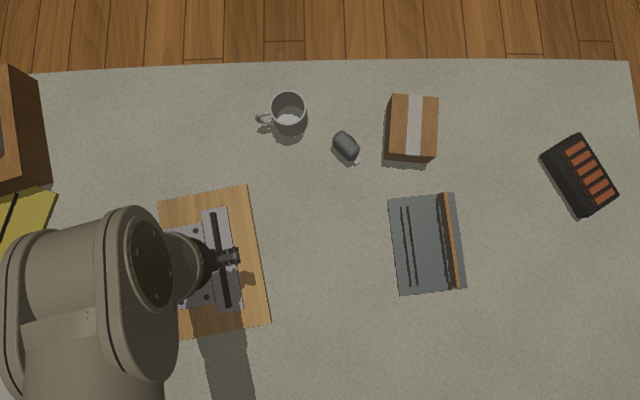

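The seam is tight along the whole plate: gap about 0.3 mm, angle difference 0.08°, both within measurement noise. The blade extends past both ends of the plate, and the bystanders haven't moved. I hand in.

```bash
python3 -c "
from workcell import manip
print(manip.get_obs()['clock']); print(manip.hand_in())"
```

```text
21.825
the job is handed in; nothing more can be done
None
```

The straightedge is lying flat on the plywood board, rib up, flush against the faceplate's long edge. I handed the job in at 21.8 s of the 61 s allowed.

- **Steps:** I lifted it from the rack by its upper edge, stood it on the bare table, let go and tipped it over so the rib faced up. I then picked it up by the rib, laid it on the board and pressed it against the edge. The press was about 9 N while gripped, then about 7 N with a loose finger nudge so it could align itself.
- **Flushness:** The blade's edge and the plate's edge measured 9.70° and 9.78°, with a gap of about 0.3 mm, which is within the measurement noise. The blade extends past both ends of the plate.
- **Surroundings:** The final pictures show the strip, mug, tape measure and carton where they started, and the gripper clear of everything.
- **Disagreements:**
  - While I was tipping the rule over, a finger tip caught between the blade and the rib at about 45°. Raising the finger freed it and it fell flat the right way.
  - The first plate-edge fit in the last check included pixels from the rib's side and was wrong, so I redid it on the plate alone. The figures above come from that second fit.
  - An early fit of the plate edge from the top camera gave 10.3°, against about 9.7° from the other views. I did not use it.

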